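# Hang the grill press on the spring-balanced arm

## Task

Pick up the cast aluminium grill press by its handle and hang it on the forked end of the spring-balanced arm, the handle bar lying in the notches of both prongs. Lower it slowly and go down with the arm as it sinks, without shocking it or driving it onto its bottom stop; hold still there a moment and let go only when the arm has settled and carries the whole weight, so that it neither drops nor springs up when released. Leave the other things on the shelf where they are.

Things in the scene. Friction and masses are not known exactly. Their poses are not given: they have to be found in the camera images.
- press_bar (a point): Grill press: cast aluminium plate 100 (x) by 150 (y) by 12 mm with a loop handle of 12 mm round steel bar. This point: middle of the handle's level top bar, on its centre line, 82 mm above the plate's underside; z up. The bar runs along y between uprights at y = +-60 mm; the gap from bar down to plate is 64 mm. Both ends alike. Weight unknown beforehand: 0.36 to 0.9 kg.
- fork_seat (a point): Forked end of the spring arm, half-way between its two prongs: where the middle of the press's bar lies when seated. x: outward along the arm, tilting with it; y: across, along the seated bar. Prongs: 8 mm rod at y = +-36 mm, each with a V notch open upward; their lowest part is 14 mm below this point. Behind the notches they run back, top 16 mm above this point, to a cross bar at x = -85 mm.
- fork_tip (a point): Half-way between the ends of the two prongs (empty air between them), 24 mm outward of and 18 mm above the seat along the arm's tilted axes; the rounded ends reach 4 mm further. The way in: the handle loop comes over the tips from beyond them, bar above and plate below the prongs, then goes down into the notches.
- pivot (a point): Hinge axis of the arm on its post, 210 mm above the shelf, level and parallel to the fork's y; the fork seat is 260 mm from it. The post stands on a 90 mm square foot below this point and tops out 240 mm above the shelf. x points horizontally along the arm.
- spring_arm (a joint): Sinking angle of the arm, rad: 0 unloaded at its upper stop (arm sloping up 0.2 rad from the pivot), growing as the fork sinks on its arc about the pivot; bottom stop at 0.45. Sprung: about 1.5 N on the fork starts it, then about 90 N per metre of sinking (some 20 to 85 mm under the press, by its weight). Lightly damped: it swings if loaded or let go suddenly.
- bowl: Yellow silicone pinch bowl, 84 mm wide, 35 mm high, standing on the shelf about under the fork; origin under its centre. Leave alone.
- jar: Squat glass jar with screw-top lid, 80 mm wide, 85 mm high; origin under its centre. Leave alone.
- tongs: Stainless tongs lying on the shelf, 245 mm long (along its x), 45 mm wide, 14 mm high; origin underneath the middle. Leave alone.
- mill: Turned wooden pepper mill, 52 mm wide, 130 mm high; origin under its centre. Leave alone.
- brush: Brush lying on the shelf along its x; origin underneath. Leave alone.
- tin: Flat dark steel tin, 70 mm wide, 30 mm high; origin under its centre. Leave alone.
Not all that is in view belongs to the job. Leave any green or purple look-alike of the part that bears press_bar alone.

How it is judged:
By the outcome, as a careful person would: the job done as asked, in the order asked, and still so for the second after the job is handed in, with the robot touching nothing.
It also fails if it takes over 64 s, if anything falls off the work surface, if the arm or the gripper's body presses on something with over 40 N, if the wrist force passes 120 N, or if a joint passes its speed limit or range.

## Robot

A 6-joint arm with a two-finger parallel gripper is mounted at the origin on the work surface. World frame = base frame: x ahead of the robot, y to its left, z up, the work surface at z = 0. Lengths are in m, angles in rad, forces in N, time in s.
With the tool pointing down it reaches from about 0.35 to 0.775 m from the base axis. Payload 5.5 kg.
Tool frame: the origin (TCP) lies between the finger pads; the fingertips stand 19 mm ahead of it and the grasp point (between the pads) is the TCP; z points along the fingers, y is the line along which they close (so a half turn about z gives the same grasp; the last joint's range is limited). The gripper opens to 85 mm and grips with 20 to 120 N. Pads are 22 mm wide; open, the fingers measure 114 mm over their backs; the gripper's body (76 mm by 85 mm) begins 54 mm behind the grasp point. The pads swing forward as they close: fully open they stand 13 mm farther back than shut.
Start: joints at [1.112, 0.313, 0.046, 1.304, 0, 1.431], TCP at [0.18, 0.546, 0.25] pointing down, gripper open.
Joint ranges: [-2.76, 2.76], [-0.86, 1.69], [-1.03, 1.26], [-2.2, 2.34], [-1.47, 1.5], [-3.14, 3.14]. Speed limits (rad/s): [2.57, 2.57, 3.14, 3.14, 3.14, 3.14].

## Interface

Orientations are given as a rotation vector (axis times angle).
In Python, from plant import ctrl gives the robot as it stands.
- The arm moves only by the shell command python3 -m handwheel 'ROWS'. ROWS is JSON, a list of rows, each a list of 7 numbers: the shift along the tool's x, y, z normalised to -1 to 1, where 1 is 0.2 m, then the turn, a rotation vector about the tool's x, y, z normalised to -1 to 1, where 1 is 180 degrees, then the opening, from -1 (shut) to 1 (fully open). A call has 1 to 12 rows; each row is the pose to reach, as a shift and turn from the pose commanded when the call began, along the tool's axes at that moment, turning the shorter way round; what a row does not reach only later rows make up. A row lasts 1/10 s, in which the tool goes at most 50 mm and 8.59 degrees, less where a joint would pass 70% of its speed; a pose out of reach is approached as far as the arm can. A call with a number of a shift or a turn outside -1 to 1 is refused whole. A call with a gripper value outside its range is refused whole. The fingers move at their own pace and stop on an object; the grip force is fixed at half the most. Time passes only in rows, so rows that repeat a pose let the fingers close. It gives the time, the measured TCP pose, the force, the opening and the grip force at its end, in the units of the state.
- ctrl.observe(): the state, without advancing time (a new reading comes with each control period).
- ctrl.snapshot(name): name is "scene" or "top"; returns a dict with "img" (420x560x3 uint8, red, green, blue), "mtx" (3x3 intrinsics, pixels), "dist_coeffs" ([k1, k2, p1, p2, k3] as OpenCV has them; the pictures are not rectified), "R" (3x3) and "t" (3): a world point X has camera coordinates R X + t. Camera axes: x right, y down, z forward; pixel columns grow to the right and rows downward; lengths in m; the calibration is good to about 2 mm. A picture is of the moment at which its call begins. There is no depth.
- ctrl.hand_in(): hands the job in; it is judged then, once.
The state is a dict: "time": time; "joint_positions": joint angles; "qvel": joint speeds; "joint_torque": joint torques, N m; "tool_pos": TCP position; "orientation": TCP orientation; "wrist_force": force on the tool from outside, world axes, zero at the start; "wrist_torque": the same for the moment, N m; "grip_width": opening from 0.0 (shut) to 1.0 (fully open); "grip_force": force on a finger pad.
Only numpy, scipy, OpenCV 4.12 (cv2) and the standard library are available. Lean on these libraries where they do the work, as an engineer would, in place of code of your own. Each camera call takes 0.05 s, during which the arm holds its last target. There are 200 camera calls.

## Working session

There is one attempt and no reset: what is moved stays moved. The work goes in short steps, Python scripts to look and compute and a shell command to move; the robot and the scene stay as the last step left them, time stands still between calls to the robot, and variables do not carry over. Pictures are saved under pics/ and viewed, at most 10 in all, crops included, and the job is handed in when it is done.

```bash
ls; mkdir -p pics; python3 - <<'E'
from plant import ctrl
import cv2,pickle
d={}
for n in("scene","top"):
    s=ctrl.snapshot(n); d[n]=s; cv2.imwrite(f"pics/{n}0.png",s["img"][:,:,::-1])
    print(n,s["mtx"],s["dist_coeffs"],s["R"],s["t"])
pickle.dump(d,open("s0.pkl","wb"))
print(ctrl.observe())
E
```

```text
pics
scene [[546.25518373   0.         286.56458269]
 [  0.         546.25518373 207.69296149]
 [  0.           0.           1.        ]] [0.00246958 0.         0.         0.         0.        ] [[-0.56608417  0.82430432 -0.00843253]
 [ 0.6541658   0.44297141 -0.61306072]
 [-0.50161323 -0.35256024 -0.78999079]] [ 0.30479246 -0.17878978  1.67153606]
top [[508.40218569   0.         280.18824007]
 [  0.         508.40218569 211.81319969]
 [  0.           0.           1.        ]] [-0.1277489  0.         0.         0.         0.       ] [[-0.06799926 -0.99767518  0.00450938]
 [-0.97367666  0.06537663 -0.21835673]
 [ 0.21755428 -0.01923877 -0.9758586 ]] [-0.03633081  0.50670644  1.3669923 ]
{'time': 0.1, 'joint_positions': array([1.11240239e+00, 3.13918974e-01, 4.50789670e-02, 1.30362419e+00,
       1.27971127e-05, 1.43116217e+00]), 'qvel': array([ 0.00121376, -0.00109904,  0.00351849,  0.00060152, -0.00101346,
       -0.00024568]), 'joint_torque': array([ 2.73547972e-03, -4.81722271e+01,  2.99246013e+01,  1.26874266e-02,
       -1.33009426e-04,  1.13698917e-05]), 'tool_pos': array([0.18002626, 0.54562743, 0.24949606]), 'orientation': array([-4.98509505e-01, -3.10127761e+00,  2.49730704e-03]), 'wrist_force': array([ 0.26823885,  0.58000501, -0.12308217]), 'wrist_torque': array([-0.00109456, -0.06182405,  0.0441785 ]), 'grip_force': 0.0, 'grip_width': 0.9993432283559965}
```

View pics/scene0.png

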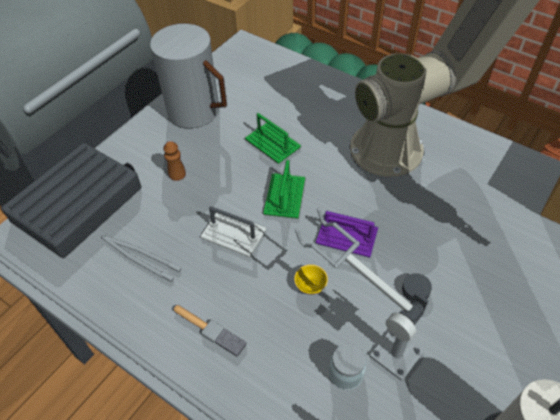

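View pics/top0.png

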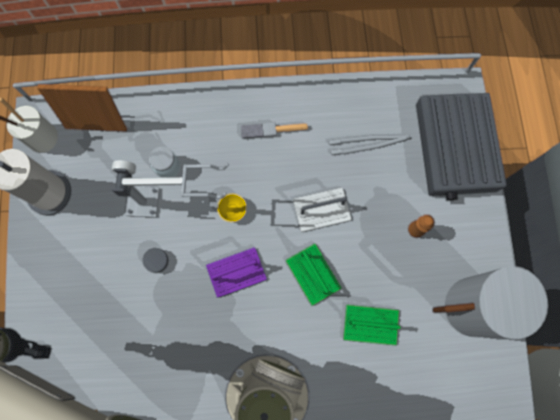

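The silver press is at top (322,208) / scene (233,232). The arm's pivot is near top (122,180) and scene (402,325), and its fork points towards the press. I'll enlarge both areas.

```bash
python3 - <<'E'
import cv2,pickle
import numpy as np
d=pickle.load(open("s0.pkl","rb"))
t=d["top"]["img"][130:250,100:360]; s=d["scene"]["img"][190:400,190:450]
a=cv2.resize(t,None,fx=3,fy=3,interpolation=cv2.INTER_CUBIC)
b=cv2.resize(s,None,fx=2.8,fy=2.8,interpolation=cv2.INTER_CUBIC)
cv2.imwrite("pics/tc.png",a[:,:,::-1]);cv2.imwrite("pics/sc.png",b[:,:,::-1])
E
```

```text
(no output)
```

View pics/tc.png

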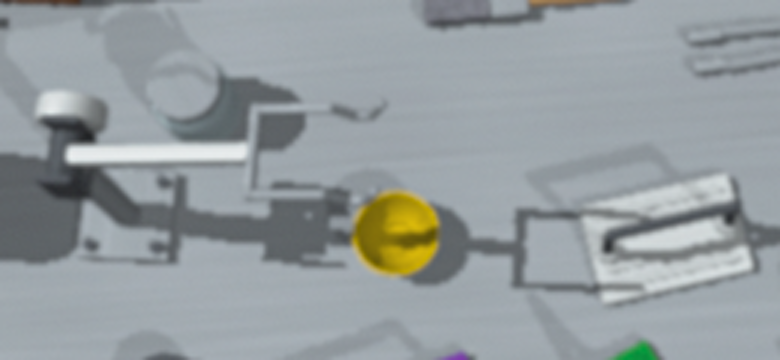

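View pics/sc.png

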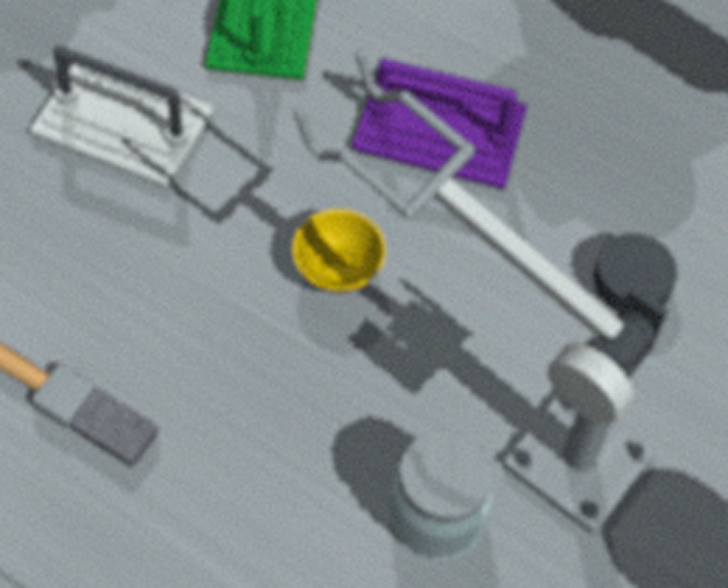

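```bash
cat > h.py <<'E'
import numpy as np, cv2
def ray(s,p):
    q=cv2.undistortPoints(np.array([[p]],float),s["mtx"],s["dist_coeffs"])[0,0]
    R=s["R"]; d=R.T@np.array([*q,1]); return -R.T@s["t"], d/np.linalg.norm(d)
def tri(d,pt,ps):
    (a,u),(b,v)=ray(d["top"],pt),ray(d["scene"],ps)
    k=np.linalg.lstsq(np.c_[u,-v],b-a,rcond=None)[0]
    p,q=a+k[0]*u,b+k[1]*v; return (p+q)/2,np.linalg.norm(p-q)
def plane(s,p,z):
    a,u=ray(s,p); return a+u*(z-a[2])/u[2]
def proj(s,X):
    return cv2.projectPoints(np.array([X],float),cv2.Rodrigues(s["R"])[0],s["t"],s["mtx"],s["dist_coeffs"])[0].ravel()
E
python3 - <<'E'
from h import *
import pickle
np.set_printoptions(precision=4,suppress=True)
d=pickle.load(open("s0.pkl","rb"))
T=lambda c:(100+c[0]/3-.33,130+c[1]/3-.33); S=lambda c:(190+c[0]/2.8-.32,190+c[1]/2.8-.32)
P=dict(barL=((607,243),(177,97)),barR=((733,207),(62,52)),tipfar=((383,103),(297,115)),tipnear=((378,190),(360,55)),
 crfar=((253,107),(410,212)),crnear=((252,193),(470,150)),armroot=((68,155),(615,328)),armend=((247,152),(445,185)))
for k,(a,b) in P.items():
    X,e=tri(d,T(a),S(b)); print(k,X,round(e,4))
print("bar planes .082",plane(d["top"],T((607,243)),.084),plane(d["top"],T((733,207)),.084))
# plate by mask: bright whitish pixels
g=d["top"]["img"].astype(int); roi=np.zeros(g.shape[:2],bool); roi[180:240,280:360]=1
m=((g.min(2)>195)&roi).astype(np.uint8)
m=cv2.morphologyEx(m,cv2.MORPH_CLOSE,np.ones((7,7)))
c=max(cv2.findContours(m,0,2)[0],key=cv2.contourArea); r=cv2.minAreaRect(c); print(r)
Q=np.array([plane(d["top"],p,.012) for p in cv2.boxPoints(r)]); print(Q, Q.mean(0))
E
```

```text
barL [ 0.4984 -0.1311  0.0753] 0.0015
barR [ 0.5221 -0.2483  0.0838] 0.0007
tipfar [0.5776 0.0526 0.2843] 0.0007
tipnear [0.5051 0.0606 0.2858] 0.0031
crfar [0.5894 0.1604 0.2614] 0.0004
crnear [0.5168 0.1659 0.258 ] 0.0051
armroot [0.5704 0.3231 0.2272] 0.002
armend [0.5526 0.1677 0.2568] 0.0012
bar planes .082 [ 0.4961 -0.1299  0.084 ] [ 0.5222 -0.2486  0.084 ]
((321.7921142578125, 208.93255615234375), (31.555282592773438, 49.84386444091797), 77.00537872314453)
[[ 0.5478 -0.1138  0.012 ]
 [ 0.5721 -0.2582  0.012 ]
 [ 0.4792 -0.27    0.012 ]
 [ 0.4559 -0.1274  0.012 ]] [ 0.5137 -0.1924  0.012 ]
```

```bash
cat >> h.py <<'E'
def Rt(yaw):  # tool down, tool y at this yaw
    y=np.array([np.cos(yaw),np.sin(yaw),0]); z=np.array([0,0,-1.]); return np.c_[np.cross(y,z),y,z]
def rows(p,yaw,way,R0=None):
    """print shift/turn per waypoint, each as its own call; way=[(x,y,z,yaw)]"""
    from scipy.spatial.transform import Rotation as Ro
    R=Rt(yaw) if R0 is None else R0; p=np.array(p,float)
    for w in way:
        q=np.array(w[:3]); Rn=Rt(w[3]); s=R.T@(q-p)/.2; t=Ro.from_matrix(R.T@Rn).as_rotvec()/np.pi
        print(np.round(s,4),np.round(t,4),"n>=",int(np.ceil(np.linalg.norm(q-p)/.05)),np.degrees(np.linalg.norm(t)*np.pi)/8.59); p,R=q,Rn
E
python3 - <<'E'
from h import *
np.set_printoptions(suppress=True)
rows((.18,.5456,.2495),1.2517,[(.23,.42,.36,1.25),(.33,.28,.36,.95),(.40,.12,.36,.7),(.46,-.04,.36,.4),(.511,-.19,.25,.185),(.511,-.19,.15,.185)])
E
```

```text
[-0.4344 -0.5179 -0.5525] [0.     0.     0.0005] n>= 4 0.011339094897816527
[-0.6952 -0.5066  0.    ] [0.     0.     0.0955] n>= 4 2.0010167466734226
[-0.75   -0.4471  0.    ] [0.     0.     0.0796] n>= 4 1.667513955561185
[-0.8051 -0.2859  0.    ] [0.     0.     0.0955] n>= 4 2.001016746673421
[-0.7901 -0.0572  0.55  ] [0.     0.     0.0684] n>= 4 1.4340620017826196
[0.  0.  0.5] [0. 0. 0.] n>= 2 0.0
```

```bash
h="python3 -m handwheel"
$h '[[-0.4344,-0.5179,-0.5525,0,0,0,1],[-0.4344,-0.5179,-0.5525,0,0,0,1],[-0.4344,-0.5179,-0.5525,0,0,0,1],[-0.4344,-0.5179,-0.5525,0,0,0,1],[-0.4344,-0.5179,-0.5525,0,0,0,1]]'
$h '[[-0.6952,-0.5066,0,0,0,0.0955,1],[-0.6952,-0.5066,0,0,0,0.0955,1],[-0.6952,-0.5066,0,0,0,0.0955,1],[-0.6952,-0.5066,0,0,0,0.0955,1],[-0.6952,-0.5066,0,0,0,0.0955,1]]'
$h '[[-0.75,-0.4471,0,0,0,0.0796,1],[-0.75,-0.4471,0,0,0,0.0796,1],[-0.75,-0.4471,0,0,0,0.0796,1],[-0.75,-0.4471,0,0,0,0.0796,1],[-0.75,-0.4471,0,0,0,0.0796,1]]'
$h '[[-0.8051,-0.2859,0,0,0,0.0955,1],[-0.8051,-0.2859,0,0,0,0.0955,1],[-0.8051,-0.2859,0,0,0,0.0955,1],[-0.8051,-0.2859,0,0,0,0.0955,1],[-0.8051,-0.2859,0,0,0,0.0955,1]]'
$h '[[-0.7901,-0.0572,0.55,0,0,0.0684,1],[-0.7901,-0.0572,0.55,0,0,0.0684,1],[-0.7901,-0.0572,0.55,0,0,0.0684,1],[-0.7901,-0.0572,0.55,0,0,0.0684,1],[-0.7901,-0.0572,0.55,0,0,0.0684,1],[-0.7901,-0.0572,0.55,0,0,0.0684,1],[-0.7901,-0.0572,0.55,0,0,0.0684,1]]'
```

```text
time: 0.6
tool_pos: [0.2314, 0.4194, 0.3636]
orientation: [0.503, 3.099, 0.006]
wrist_force: [-0.3, -0.6, -0.4]
grip_width: 1.002
grip_force: 0.0
time: 1.1
tool_pos: [0.3317, 0.2793, 0.3594]
orientation: [-0.962, -2.989, 0.002]
wrist_force: [0.1, 0.5, -0.0]
grip_width: 0.998
grip_force: 0.0
time: 1.6
tool_pos: [0.4019, 0.1198, 0.3595]
orientation: [-1.326, -2.846, 0.001]
wrist_force: [-0.6, -0.0, 0.3]
grip_width: 1.003
grip_force: 0.0
time: 2.1
tool_pos: [0.4623, -0.0396, 0.3593]
orientation: [-1.735, -2.617, 0.0]
wrist_force: [-0.6, 1.0, 0.4]
grip_width: 0.999
grip_force: 0.0
time: 2.8
tool_pos: [0.5128, -0.1867, 0.2515]
orientation: [-2.001, -2.422, -0.001]
wrist_force: [-0.2, 0.2, 0.4]
grip_width: 1.004
grip_force: 0.0
```

```bash
h="python3 -m handwheel"
$h '[[0,0,0.2,0,0,0,1],[0,0,0.4,0,0,0,1],[0,0,0.6,0,0,0,1],[0,0,0.75,0,0,0,1],[0,0,0.83,0,0,0,1],[0,0,0.83,0,0,0,1],[0,0,0.83,0,0,0,1]]'
python3 - <<'E'
from plant import ctrl
import cv2
print(ctrl.observe()["tool_pos"])
s=ctrl.snapshot("scene")["img"][150:300,150:350]; t=ctrl.snapshot("top")["img"][150:270,250:400]
a=cv2.resize(s,(530,398),interpolation=cv2.INTER_CUBIC)
cv2.imwrite("pics/g1.png",a[:,:,::-1])
E
```

```text
time: 3.5
tool_pos: [0.5133, -0.188, 0.0863]
orientation: [2.001, 2.42, 0.001]
wrist_force: [0.1, 0.9, 0.4]
grip_width: 1.0
grip_force: 0.0
[ 0.51327798 -0.18798279  0.0862562 ]
```

View pics/g1.png

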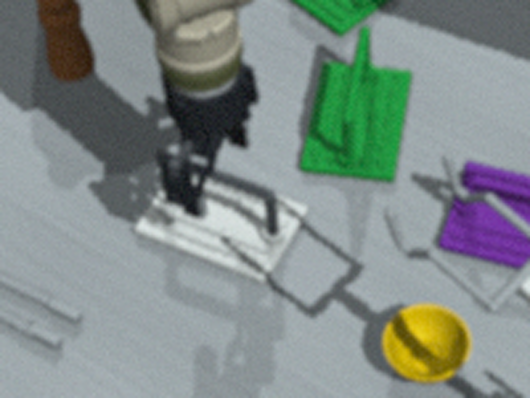

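```bash
python3 - <<'E'
from h import *
import pickle
d=pickle.load(open("s0.pkl","rb"))["scene"]
c=np.array([.5133,-.188,.0863]); y=np.array([np.cos(.185),np.sin(.185),0]); b=np.array([.184,-.983,0])
for n,X in dict(tcp=c,ft1=c+.045*y-[0,0,.015],ft2=c-.045*y-[0,0,.015],bL=c-.06*b,bR=c+.06*b).items():
    print(n,(proj(d,X)-[150,150])*2.65)
E
```

```text
tcp [216.86917656 174.21645   ]
ft1 [196.77379284 217.67240106]
ft2 [238.89187585 150.29085444]
bL [272.14516186 194.03950703]
bR [162.77171837 154.81661303]
```

The near fingertip appears at (197,210), matching the predicted (197,217). The fingers straddle the bar at its middle, so I'll close and lift.

```bash
h="python3 -m handwheel"
$h '[[0,0,0.02,0,0,0,1],[0,0,0.02,0,0,0,-0.5],[0,0,0.02,0,0,0,-1],[0,0,0.02,0,0,0,-1],[0,0,0.02,0,0,0,-1],[0,0,0.02,0,0,0,-1],[0,0,0.02,0,0,0,-1],[0,0,0.02,0,0,0,-1]]'
$h '[[0,0,0,0,0,0,-1],[0,0,0,0,0,0,-1],[0,0,0,0,0,0,-1],[0,0,0,0,0,0,-1],[0,0,-0.03,0,0,0,-1],[0,0,-0.06,0,0,0,-1],[0,0,-0.1,0,0,0,-1],[0,0,-0.14,0,0,0,-1],[0,0,-0.2,0,0,0,-1],[0,0,-0.2,0,0,0,-1],[0,0,-0.2,0,0,0,-1],[0,0,-0.2,0,0,0,-1]]'
$h '[[0,0,0,0,0,0,-1],[0,0,0,0,0,0,-1]]'
```

```text
time: 4.4
tool_pos: [0.5121, -0.1891, 0.0807]
orientation: [-2.005, -2.418, 0.001]
wrist_force: [-2.0, -0.9, 0.6]
grip_width: 0.122
grip_force: 58.3
time: 5.6
tool_pos: [0.5122, -0.1888, 0.1206]
orientation: [-2.004, -2.419, -0.0]
wrist_force: [-0.0, 0.2, -5.8]
grip_width: 0.115
grip_force: 58.4
time: 5.8
tool_pos: [0.5121, -0.1888, 0.1203]
orientation: [-2.004, -2.418, 0.0]
wrist_force: [0.2, 0.8, -5.7]
grip_width: 0.12
grip_force: 58.4
```

```bash
python3 - <<'E'
from h import *
from scipy.spatial.transform import Rotation as Ro
from plant import ctrl
o=ctrl.observe(); R=Ro.from_rotvec(o["orientation"]).as_matrix(); print(R, np.arctan2(R[1,1],R[0,1]))
rows(o["tool_pos"],.185,[(.527,-.10,.303,1.461)])
E
```

```text
[[-1.85898503e-01  9.82568608e-01 -8.22367823e-04]
 [ 9.82568722e-01  1.85898967e-01  5.29016267e-04]
 [ 6.72672106e-04 -7.09689569e-04 -9.99999522e-01]] 0.18698674597519305
[ 0.4227  0.1547 -0.9135] [ 0.      0.     -0.4062] n>= 5 8.51099122918429
```

```bash
h="python3 -m handwheel"
$h '[[0.04,0.015,-0.09,0,0,-0.035,-1],[0.08,0.03,-0.18,0,0,-0.07,-1],[0.12,0.045,-0.27,0,0,-0.105,-1],[0.16,0.06,-0.36,0,0,-0.14,-1],[0.2,0.075,-0.45,0,0,-0.18,-1],[0.24,0.09,-0.54,0,0,-0.22,-1],[0.28,0.105,-0.63,0,0,-0.26,-1],[0.32,0.12,-0.72,0,0,-0.3,-1],[0.36,0.135,-0.81,0,0,-0.34,-1],[0.4,0.15,-0.87,0,0,-0.38,-1],[0.423,0.155,-0.9135,0,0,-0.406,-1],[0.423,0.155,-0.9135,0,0,-0.406,-1]]'
$h '[[0,0,0,0,0,0,-1],[0,0,0,0,0,0,-1],[0,0,0,0,0,0,-1],[0,0,0,0,0,0,-1],[0,0,0,0,0,0,-1]]'
python3 - <<'E'
from plant import ctrl
import cv2,numpy as np,pickle
d={n:ctrl.snapshot(n) for n in("scene","top")}; pickle.dump(d,open("s1.pkl","wb"))
s=d["scene"]["img"][160:310,200:460]; t=d["top"]["img"][130:240,100:360]
a=np.vstack([cv2.resize(s,None,fx=2.2,fy=2.2,interpolation=2),cv2.resize(t,None,fx=2.2,fy=2.2,interpolation=2)])
cv2.imwrite("pics/p1.png",a[:,:,::-1]); print(a.shape)
E
```

```text
time: 7.0
tool_pos: [0.5277, -0.0997, 0.3046]
orientation: [0.168, 3.135, -0.001]
wrist_force: [0.8, -0.2, -5.7]
grip_width: 0.117
grip_force: 58.8
time: 7.5
tool_pos: [0.5271, -0.1002, 0.3032]
orientation: [-0.171, -3.136, -0.0]
wrist_force: [-0.6, -0.1, -5.1]
grip_width: 0.118
grip_force: 58.7
(572, 572, 3)
```

View pics/p1.png

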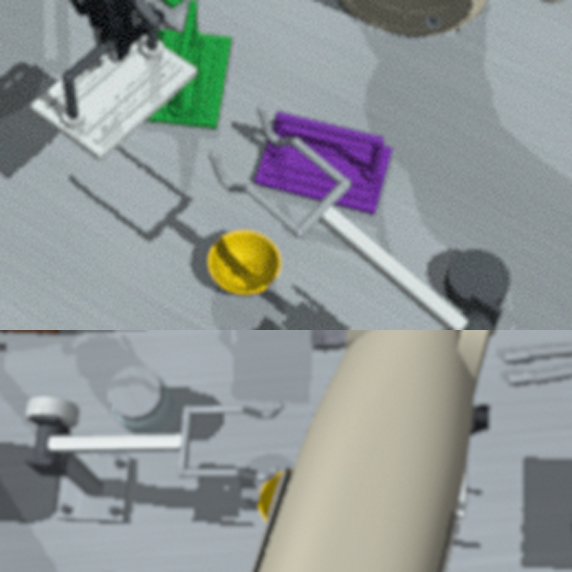

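The press hangs level outside the fork tips; its far-side bar corner is near (70,78). The plate corners are at (33,103), (100,157) and (197,72). I'll compare these with the prediction.

```bash
python3 - <<'E'
from h import *
import pickle
d=pickle.load(open("s1.pkl","rb"))["scene"]
from plant import ctrl
c=ctrl.observe()["tool_pos"]; print(c)
ax=np.array([-.110,-.994,0]); ay=np.array([.994,-.110,0])
q=lambda X:np.round((proj(d,X)-[200,160])*2.2)
print("bar",q(c+.06*ay),q(c-.06*ay))
for i,j in((1,1),(-1,1),(-1,-1)): print("plate top",i,j,q(c+i*.05*ax+j*.075*ay-[0,0,.070]))
s=np.array([.5437,.078,.2617])
for k in(.036,-.036): print("notch",q(s+k*ay),"tip",q(s+k*ay+.0199*ax+[0,0,.0224]))
rows(c,1.461,[(.5437-.110*.1,.078-.0994*1+.0,.303,1.461),(.5437,.078,.303,1.461)])
E
```

```text
[ 0.52714997 -0.10016753  0.30333388]
bar [70. 76.] [152.   7.]
plate top 1 1 [ 31. 103.]
plate top -1 1 [101. 154.]
plate top -1 -1 [199.  66.]
notch [228. 181.] tip [212. 156.]
notch [275. 135.] tip [260. 110.]
[0.0156 0.3945 0.0017] [0. 0. 0.] n>= 2 0.0
[-2.e-04  5.e-01  0.e+00] [0. 0. 0.] n>= 3 0.0
```

```bash
h="python3 -m handwheel"
$h '[[0.001,0.05,0,0,0,0,-1],[0.003,0.1,0,0,0,0,-1],[0.005,0.16,0,0,0,0,-1],[0.007,0.22,0,0,0,0,-1],[0.009,0.28,0,0,0,0,-1],[0.011,0.34,0,0,0,0,-1],[0.014,0.4,0,0,0,0,-1],[0.016,0.45,0,0,0,0,-1],[0.016,0.5,0,0,0,0,-1],[0.016,0.54,0,0,0,0,-1],[0.016,0.54,0,0,0,0,-1]]'
$h '[[0,0.04,0,0,0,0,-1],[0,0.08,0,0,0,0,-1],[0,0.12,0,0,0,0,-1],[0,0.16,0,0,0,0,-1],[0,0.2,0,0,0,0,-1],[0,0.24,0,0,0,0,-1],[0,0.28,0,0,0,0,-1],[0,0.32,0,0,0,0,-1],[0,0.345,0,0,0,0,-1],[0,0.354,0,0,0,0,-1],[0,0.354,0,0,0,0,-1],[0,0.354,0,0,0,0,-1]]'
python3 - <<'E'
from plant import ctrl
import cv2,numpy as np,pickle
print(ctrl.observe()["tool_pos"])
d={n:ctrl.snapshot(n) for n in("scene","top")}; pickle.dump(d,open("s2.pkl","wb"))
s=d["scene"]["img"][170:290,250:430]
cv2.imwrite("pics/p2.png",cv2.resize(s,None,fx=4,fy=4,interpolation=2)[:,:,::-1])
E
```

```text
time: 8.7
tool_pos: [0.5358, 0.0087, 0.3035]
orientation: [0.168, 3.137, 0.001]
wrist_force: [-0.6, -0.0, -6.4]
grip_width: 0.115
grip_force: 58.8
time: 9.9
tool_pos: [0.5434, 0.0779, 0.3035]
orientation: [0.17, 3.137, -0.0]
wrist_force: [0.8, -0.3, -5.5]
grip_width: 0.119
grip_force: 58.7
[0.54335575 0.07785597 0.30348758]
```

View pics/p2.png

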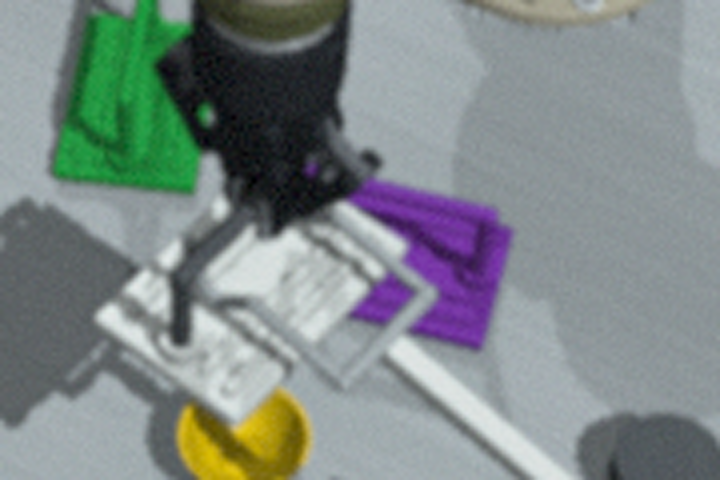

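The loop is over the prongs: the far prong runs from (345,385) to about (215,300), inside the upright at (180,310), with the plate below. Now I'll lower it.

```bash
h="python3 -m handwheel"
$h '[[0,0,0.015,0,0,0,-1],[0,0,0.03,0,0,0,-1],[0,0,0.045,0,0,0,-1],[0,0,0.06,0,0,0,-1],[0,0,0.075,0,0,0,-1],[0,0,0.09,0,0,0,-1],[0,0,0.105,0,0,0,-1],[0,0,0.12,0,0,0,-1],[0,0,0.135,0,0,0,-1],[0,0,0.15,0,0,0,-1],[0,0,0.165,0,0,0,-1],[0,0,0.165,0,0,0,-1]]'
$h '[[0,0,0.008,0,0,0,-1],[0,0,0.016,0,0,0,-1],[0,0,0.024,0,0,0,-1],[0,0,0.032,0,0,0,-1],[0,0,0.04,0,0,0,-1],[0,0,0.048,0,0,0,-1],[0,0,0.056,0,0,0,-1],[0,0,0.064,0,0,0,-1],[0,0,0.072,0,0,0,-1],[0,0,0.072,0,0,0,-1],[0,0,0.072,0,0,0,-1]]'
```

```text
time: 11.2
tool_pos: [0.5431, 0.078, 0.2699]
orientation: [-0.17, -3.136, -0.0]
wrist_force: [-0.6, -0.0, -6.3]
grip_width: 0.117
grip_force: 58.7
time: 12.3
tool_pos: [0.5433, 0.0776, 0.2562]
orientation: [0.171, 3.137, -0.001]
wrist_force: [-1.3, -3.3, -4.2]
grip_width: 0.114
grip_force: 58.8
```

```bash
h="python3 -m handwheel"
$h '[[0,-0.005,0,0,0,0,-1],[0,-0.01,0,0,0,0,-1],[0,-0.01,0,0,0,0,-1]]'
$h '[[0,-0.005,0,0,0,0,-1],[0,-0.01,0,0,0,0,-1],[0,-0.01,0,0,0,0,-1]]'
$h '[[0,-0.005,0,0,0,0,-1],[0,-0.005,0,0,0,0,-1],[0,-0.005,0,0,0,0,-1]]'
```

```text
time: 12.6
tool_pos: [0.5433, 0.0766, 0.2562]
orientation: [0.169, 3.137, 0.002]
wrist_force: [-0.0, 2.4, -4.4]
grip_width: 0.118
grip_force: 58.9
time: 12.9
tool_pos: [0.5431, 0.0754, 0.256]
orientation: [0.169, 3.137, 0.005]
wrist_force: [0.5, 5.7, -4.5]
grip_width: 0.119
grip_force: 59.0
time: 13.2
tool_pos: [0.5431, 0.0752, 0.256]
orientation: [0.168, 3.137, 0.008]
wrist_force: [1.5, 8.8, -6.2]
grip_width: 0.116
grip_force: 59.0
```

```bash
h="python3 -m handwheel"
$h '[[0,0.006,0,0,0,0,-1],[0,0.012,0,0,0,0,-1],[0,0.018,0,0,0,0,-1],[0,0.018,0,0,0,0,-1],[0,0.018,0,0,0,0,-1]]'
$h '[[0,-0.001,0.007,0,0,0,-1],[0,-0.002,0.014,0,0,0,-1],[0,-0.003,0.021,0,0,0,-1],[0,-0.0045,0.028,0,0,0,-1],[0,-0.0055,0.035,0,0,0,-1],[0,-0.0065,0.042,0,0,0,-1],[0,-0.0075,0.049,0,0,0,-1],[0,-0.0075,0.049,0,0,0,-1],[0,-0.0075,0.049,0,0,0,-1]]'
```

```text
time: 13.7
tool_pos: [0.5432, 0.0764, 0.2561]
orientation: [0.171, 3.137, -0.0]
wrist_force: [0.1, -0.2, -4.0]
grip_width: 0.113
grip_force: 59.1
time: 14.6
tool_pos: [0.5431, 0.0751, 0.2463]
orientation: [0.17, 3.137, -0.0]
wrist_force: [0.5, -1.4, -2.6]
grip_width: 0.12
grip_force: 59.1
```

```bash
h="python3 -m handwheel"
$h '[[0,-0.003,0.008,0,0,0,-1],[0,-0.0045,0.016,0,0,0,-1],[0,-0.006,0.024,0,0,0,-1],[0,-0.007,0.032,0,0,0,-1],[0,-0.008,0.04,0,0,0,-1],[0,-0.009,0.048,0,0,0,-1],[0,-0.01,0.056,0,0,0,-1],[0,-0.011,0.064,0,0,0,-1],[0,-0.012,0.072,0,0,0,-1],[0,-0.013,0.08,0,0,0,-1],[0,-0.013,0.08,0,0,0,-1],[0,-0.013,0.08,0,0,0,-1]]'
$h '[[0,-0.001,0.007,0,0,0,-1],[0,-0.002,0.014,0,0,0,-1],[0,-0.0025,0.02,0,0,0,-1],[0,-0.0025,0.02,0,0,0,-1],[0,-0.0025,0.02,0,0,0,-1],[0,-0.0025,0.02,0,0,0,-1]]'
```

```text
time: 15.8
tool_pos: [0.5428, 0.0726, 0.2303]
orientation: [0.17, 3.137, 0.0]
wrist_force: [-0.1, 3.2, -2.3]
grip_width: 0.116
grip_force: 59.2
time: 16.4
tool_pos: [0.5427, 0.072, 0.2263]
orientation: [0.17, 3.137, 0.0]
wrist_force: [0.7, 3.2, -2.0]
grip_width: 0.116
grip_force: 59.3
```

```bash
h="python3 -m handwheel"
$h '[[0,0.003,0,0,0,0,-1],[0,0.0055,0,0,0,0,-1],[0,0.0055,0,0,0,0,-1]]'
$h '[[0,0,0.007,0,0,0,-1],[0,-0.001,0.014,0,0,0,-1],[0,-0.0015,0.021,0,0,0,-1],[0,-0.0015,0.028,0,0,0,-1],[0,-0.0015,0.028,0,0,0,-1],[0,-0.0015,0.028,0,0,0,-1]]'
for i in 1 2 3 4; do $h '[[0,0,0,0,0,0,-1]]' | grep -E 'pos|wrist'; done
```

```text
time: 16.7
tool_pos: [0.5427, 0.0724, 0.2263]
orientation: [-0.171, -3.137, 0.003]
wrist_force: [0.6, -2.2, -0.9]
grip_width: 0.114
grip_force: 59.3
time: 17.3
tool_pos: [0.5428, 0.0728, 0.2207]
orientation: [-0.17, -3.137, 0.0]
wrist_force: [-0.9, -2.9, -0.3]
grip_width: 0.115
grip_force: 59.4
tool_pos: [0.5428, 0.0728, 0.2207]
wrist_force: [0.2, -3.8, -0.9]
tool_pos: [0.5428, 0.0729, 0.2207]
wrist_force: [-0.8, -3.7, -0.1]
tool_pos: [0.5428, 0.0729, 0.2207]
wrist_force: [-0.2, -2.5, -1.6]
tool_pos: [0.5428, 0.0729, 0.2207]
wrist_force: [0.7, -3.6, -1.3]
```

```bash
h="python3 -m handwheel"
$h '[[0,-0.0015,0,0,0,0,-1],[0,-0.003,0,0,0,0,-1],[0,-0.003,0,0,0,0,-1]]'|grep -E 'pos|wrist'
for i in 1 2 3 4; do $h '[[0,0,0,0,0,0,-1]]' | grep -E 'pos|wrist'; done
$h '[[0,-0.0005,0.005,0,0,0,-1],[0,-0.0005,0.01,0,0,0,-1],[0,-0.001,0.015,0,0,0,-1],[0,-0.001,0.02,0,0,0,-1],[0,-0.001,0.02,0,0,0,-1],[0,-0.001,0.02,0,0,0,-1]]'|grep -E 'pos|wrist'
for i in 1 2 3 4; do $h '[[0,0,0,0,0,0,-1]]' | grep -E 'pos|wrist'; done
```

```text
tool_pos: [0.5428, 0.0727, 0.2207]
wrist_force: [-0.3, -1.0, -0.6]
tool_pos: [0.5428, 0.0727, 0.2207]
wrist_force: [-0.8, -0.2, -1.0]
tool_pos: [0.5428, 0.0727, 0.2207]
wrist_force: [0.3, 1.2, -1.4]
tool_pos: [0.5428, 0.0726, 0.2207]
wrist_force: [0.6, 1.1, -0.9]
tool_pos: [0.5428, 0.0726, 0.2207]
wrist_force: [-0.5, 1.4, 0.2]
tool_pos: [0.5427, 0.0723, 0.2167]
wrist_force: [-0.0, 3.0, -0.6]
tool_pos: [0.5427, 0.0722, 0.2167]
wrist_force: [0.1, 4.3, -0.9]
tool_pos: [0.5427, 0.0722, 0.2167]
wrist_force: [-0.2, 4.2, -1.1]
tool_pos: [0.5427, 0.0721, 0.2168]
wrist_force: [0.3, 3.9, -1.4]
tool_pos: [0.5427, 0.0721, 0.2168]
wrist_force: [-0.6, 4.4, -0.9]
```

```bash
h="python3 -m handwheel"
$h '[[0,0.002,0,0,0,0,-1],[0,0.0035,0,0,0,0,-1],[0,0.0035,0,0,0,0,-1],[0,0.0035,0,0,0,0,-1],[0,0.0035,0,0,0,0,-1],[0,0.0035,0,0,0,0,-1]]'|grep -E 'pos|wrist'
for i in 1 2 3 4; do $h '[[0,0,0,0,0,0,-1]]' | grep -E 'wrist'; done
$h '[[0,0,0.005,0,0,0,-1],[0,0,0.01,0,0,0,-1],[0,0,0.015,0,0,0,-1],[0,0,0.02,0,0,0,-1],[0,0,0.02,0,0,0,-1],[0,0,0.02,0,0,0,-1],[0,0,0.02,0,0,0,-1],[0,0,0.02,0,0,0,-1]]'|grep -E 'pos|wrist'
for i in 1 2 3 4; do $h '[[0,0,0,0,0,0,-1]]' | grep -E 'pos|wrist'; done
```

```text
tool_pos: [0.5427, 0.0723, 0.2167]
wrist_force: [-0.1, -1.0, -0.0]
wrist_force: [-0.9, -1.6, 0.2]
wrist_force: [-0.1, -1.8, -0.7]
wrist_force: [-0.8, -2.1, -0.9]
wrist_force: [0.5, -2.7, -0.1]
tool_pos: [0.5428, 0.0728, 0.2127]
wrist_force: [-1.1, -4.1, -0.2]
tool_pos: [0.5428, 0.0727, 0.2127]
wrist_force: [0.0, -4.1, -0.3]
tool_pos: [0.5427, 0.0727, 0.2127]
wrist_force: [-0.5, -4.8, 0.7]
tool_pos: [0.5428, 0.0727, 0.2127]
wrist_force: [-0.7, -4.3, -0.6]
tool_pos: [0.5428, 0.0727, 0.2127]
wrist_force: [-0.8, -4.9, 0.3]
```

```bash
h="python3 -m handwheel"
$h '[[0,-0.0012,0,0,0,0,-1],[0,-0.0024,0,0,0,0,-1],[0,-0.0024,0,0,0,0,-1],[0,-0.0024,0,0,0,0,-1],[0,-0.0024,0,0,0,0,-1],[0,-0.0024,0,0,0,0,-1]]'|grep -E 'pos|wrist'
for i in 1 2 3 4 5 6 7 8; do $h '[[0,0,0,0,0,0,-1]]' | grep -E 'wrist'; done
python3 -c "
from plant import ctrl
import cv2
s=ctrl.snapshot('scene')['img'][170:290,250:430]
cv2.imwrite('pics/p3.png',cv2.resize(s,None,fx=4,fy=4,interpolation=2)[:,:,::-1])"
```

```text
tool_pos: [0.5427, 0.0726, 0.2127]
wrist_force: [-0.6, -0.3, -0.5]
wrist_force: [-0.3, -0.4, 0.2]
wrist_force: [-0.0, -0.1, 0.2]
wrist_force: [0.2, 0.4, 0.1]
wrist_force: [-0.4, 0.6, 0.2]
wrist_force: [-0.5, 1.1, -0.1]
wrist_force: [0.1, 0.6, 0.4]
wrist_force: [0.8, 1.7, -0.9]
wrist_force: [-0.7, 1.7, -0.2]
```

View pics/p3.png

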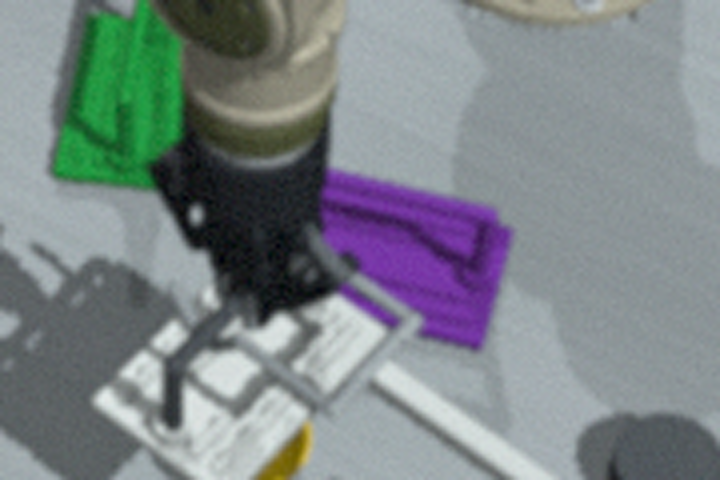

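Force is about zero with the bar in the notches: the fork has sunk with the press, and the arm carries it. I'll hold still, then release gently.

```bash
h="python3 -m handwheel"
$h '[[0,0.0008,0,0,0,0,-1],[0,0.0008,0,0,0,0,-1],[0,0.0008,0,0,0,0,-1],[0,0.0008,0,0,0,0,-1],[0,0.0008,0,0,0,0,-1],[0,0.0008,0,0,0,0,-1],[0,0.0008,0,0,0,0,-1],[0,0.0008,0,0,0,0,-1]]'|grep -E 'pos|wrist'
$h '[[0,0,0,0,0,0,-0.74],[0,0,0,0,0,0,-0.72],[0,0,0,0,0,0,-0.7],[0,0,0,0,0,0,-0.68],[0,0,0,0,0,0,-0.65],[0,0,0,0,0,0,-0.6],[0,0,0,0,0,0,-0.5],[0,0,0,0,0,0,-0.3],[0,0,0,0,0,0,0],[0,0,0,0,0,0,0.3],[0,0,0,0,0,0,0.3],[0,0,0,0,0,0,0.3]]'
$h '[[0,0,0,0,0,0,0.3],[0,0,0,0,0,0,0.3]]'
python3 -c "
from plant import ctrl
import cv2
s=ctrl.snapshot('scene')['img'][170:290,250:430]
cv2.imwrite('pics/p4.png',cv2.resize(s,None,fx=4,fy=4,interpolation=2)[:,:,::-1])"
```

```text
tool_pos: [0.5427, 0.0725, 0.2127]
wrist_force: [-0.4, 0.5, 0.3]
time: 25.05
tool_pos: [0.5427, 0.0725, 0.2127]
orientation: [0.17, 3.137, 0.0]
wrist_force: [0.3, -0.5, -1.1]
grip_width: 0.65
grip_force: 0.0
time: 25.25
tool_pos: [0.5427, 0.0724, 0.2127]
orientation: [-0.17, -3.137, -0.0]
wrist_force: [-0.5, 0.6, 0.1]
grip_width: 0.653
grip_force: 0.0
```

View pics/p4.png

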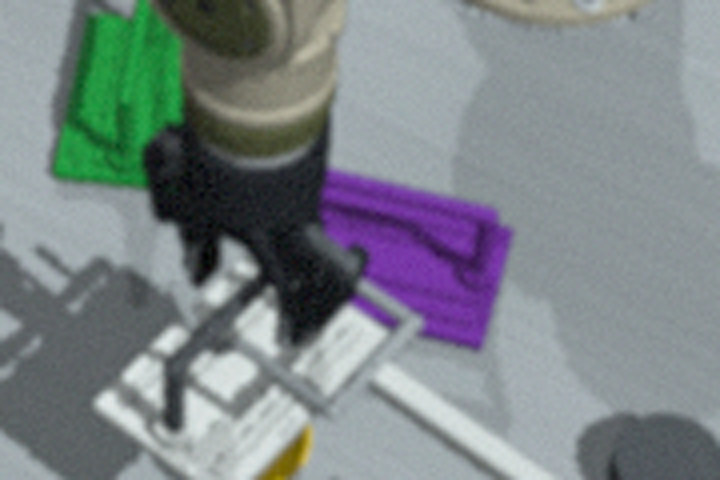

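The bar corner (175,365) and plate corner (95,400) are where they were before release, so the press neither dropped nor rose. I'll withdraw straight up.

```bash
h="python3 -m handwheel"
$h '[[0,0,-0.03,0,0,0,0.3],[0,0,-0.08,0,0,0,0.3],[0,0,-0.15,0,0,0,0.3],[0,0,-0.25,0,0,0,0.3],[0,0,-0.4,0,0,0,0.3],[0,0,-0.55,0,0,0,0.3],[0,0,-0.7,0,0,0,0.3],[0,0,-0.8,0,0,0,0.3],[0,0,-0.8,0,0,0,0.3],[0,0,-0.8,0,0,0,0.3]]'
$h '[[0,0,0,0,0,0,0.3],[0,0,0,0,0,0,0.3],[0,0,0,0,0,0,0.3],[0,0,0,0,0,0,0.3],[0,0,0,0,0,0,0.3],[0,0,0,0,0,0,0.3]]' | grep pos
python3 -c "
from plant import ctrl
import cv2
s=ctrl.snapshot('scene')['img'][120:330,150:450]
cv2.imwrite('pics/p5.png',cv2.resize(s,None,fx=2.6,fy=2.6,interpolation=2)[:,:,::-1])"
```

```text
time: 26.3
tool_pos: [0.543, 0.0724, 0.3732]
orientation: [0.17, 3.135, 0.0]
wrist_force: [-1.0, -0.4, 0.6]
grip_width: 0.651
grip_force: 0.0
tool_pos: [0.5427, 0.0724, 0.3726]
```

View pics/p5.png

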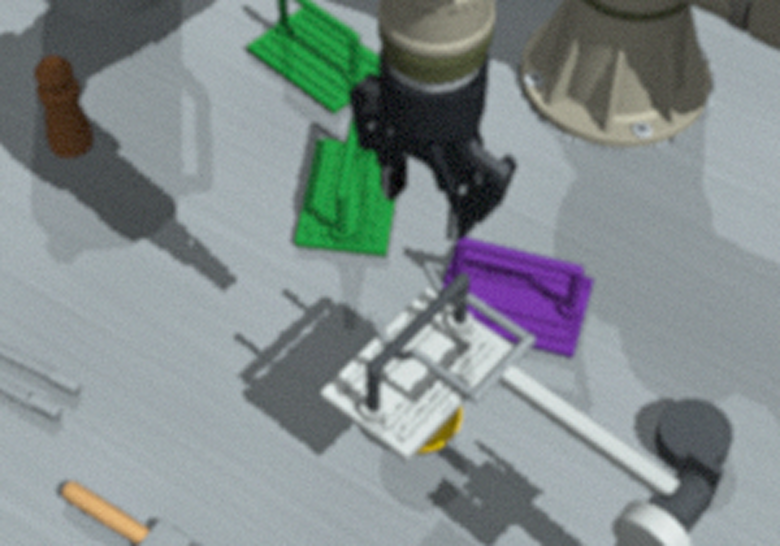

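The press hangs in both prongs, with its bar from (375,360) to (462,285), and everything else is untouched. I'll hand it in.

```bash
python3 -c "
from plant import ctrl
print(ctrl.hand_in())"
```

```text
the job is handed in; nothing more can be done
None
```

The grill press hangs by its handle bar in both fork notches with the spring arm carrying its full weight. It neither dropped nor sprang up on release, the other things in view were undisturbed, and the job was handed in at about 27 s.

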